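# Close up the enclosure

### The arm

A 7-joint arm with a two-finger parallel gripper is mounted at the origin on the work surface; the furniture and walls round the work are solid. World frame = base frame: x ahead of the robot, y to its left, z up, the work surface at z = 0. Lengths are in m, angles in rad, forces in N, time in s.
With the tool pointing down it reaches from about 0.4 to 0.85 m from the base axis. Payload 10.4 kg.
Tool frame: the origin (TCP) lies midway between the tips of the shut fingers; the grasp point (between the pads) lies 19 mm behind it (manip.pinch_z is the distance from the TCP to the grasp point, in m); z points along the fingers, y is the line along which they close (so a half turn about z gives the same grasp; the last joint's range is limited). The gripper opens to 87 mm and grips with 3 to 60 N. Pads are 19 mm wide; open, the fingers measure 117 mm over their backs; the gripper's body (75 mm by 190 mm) begins 51 mm behind the grasp point.
Start: joints at [-1.139, 0.332, -0.065, 1.46, 0.022, 1.35, -0.088], TCP at [0.275, 0.561, 0.223] pointing down, gripper open.
Joint ranges: [-2.6, 2.6], [-0.5, 2.12], [-1.47, 1.34], [0.16, 2.42], [-1.27, 4.41], [0.06, 2.06], [-2.6, 2.6]. Speed limits (rad/s): [2.22, 2.22, 2.79, 2.79, 3.14, 3.14, 3.14].

### API

Orientations are given as a rotation vector (axis times angle).
In Python, from plant import manip gives the robot as it stands.
- The arm moves only by the tool hand_motion, called after ">>>" in YAML: its name, and indented under it one key for each argument. Schema: {"type":"object","properties":{"offsets":{"type":"string"},"jaw":{"type":"number"},"force":{"type":"number"},"only":{"type":"string"},"quiet":{"type":"boolean"},"lines":{"type":"string"}},"required":["offsets"],"additionalProperties":false}. offsets is a string of 1 to 20 rows, parted by a bar, with the numbers parted by spaces; each row has 6 numbers: dx, dy, dz in cm, then a rotation vector rx, ry, rz in units of 0.05 rad; each row is the pose to reach, as a shift and turn from the pose commanded when the call began, along the tool's axes at that moment; what a row does not reach only later rows make up. A row lasts 1/10 s, in which the tool goes at most 0.05 m and 0.15 rad, less where a joint would pass 70% of its speed; a pose out of reach is approached as far as the arm can. jaw is the finger opening in m, set as the call begins (left out keeps the last). The fingers move at their own pace and stop on an object; force is the grip in N (left out, the last holds). Time passes only in rows, so rows that do not move let the fingers close. The tool returns the time, the measured TCP pose, the force, the opening and the grip force at its end. only (a regular expression) keeps the lines of the reply that match it, lines (a string "A,B") keeps lines A to B, and quiet returns only ok. Input that does not fit is refused with a message, and nothing moves.
- manip.read_state(): the state, without advancing time (a new reading comes with each control period).
- manip.capture(name): name is "scene" or "top"; returns a dict with "frame" (384x512x3 uint8, red, green, blue), "intrinsics" (3x3 intrinsics, pixels), "extrinsics" (4x4, takes a point from camera to world coordinates). Camera axes: x right, y down, z forward; pixel columns grow to the right and rows downward; lengths in m; the calibration is good to about 2 mm. A picture is of the moment at which its call begins. There is no depth.
- manip.hand_in(): hands the job in; it is judged then, once.
The state is a dict: "time": time; "qpos": joint angles; "dq": joint speeds; "joint_torque": joint torques, N m; "eef_pos": TCP position; "tool_rot": TCP orientation; "ft_force": force on the tool from outside, world axes, zero at the start; "moment": the same for the moment, N m; "grip_width": finger opening in m; "grip_force": force on a finger pad.
Only numpy, scipy, OpenCV 4.12 (cv2) and the standard library are available. Lean on these libraries where they do the work, as an engineer would, in place of code of your own. Each camera call takes 0.05 s, during which the arm holds its last target. There are 200 camera calls.

### The job

Push the plug-in module in the open grey enclosure fully home in its socket. Then take the cover that fits, the middle-sized of the three standing on edge in the black bin, set it on the enclosure open side down and press it until both end clips have snapped over it and it sits flush all round. Leave the other two covers standing in the bin and do not shift anything else on the desk.

Things in the scene. Friction and masses are not known exactly. Their poses are not given: they have to be found in the camera images.
- cover: the cover that fits, middle-sized of three: grey plastic cap, open below, 100 x 58 x 20 mm high, 50 to 100 g, skirt 4.5 mm, lip 4 mm deep, 30 wide, 4 thick at the foot of each short end (108 mm overall). Origin: centre of the open rim plane; x along its length, z out of the closed top face (at z = 20 mm). Starts on a long edge in the bin (z level). The same either way round
- cover_end_a (a point): point on the rim plane of the cover at the middle of its +x short end (50 mm from the origin)
- cover_end_b (a point): the same at its -x short end
- short_cover: clip-on grey plastic cover like the others but 84 mm long overall; same 58 mm width, 20 mm height and axes as cover. Not the one wanted: it stays standing in the bin
- long_cover: clip-on grey plastic cover like the others but 132 mm long overall; same 58 mm width, 20 mm height and axes as cover. Not the one wanted: it stays standing in the bin
- bin: black open parts bin, fixed, any yaw, 146 x 146 x 34 mm, walls and floor 3 mm; origin under its centre. Two dividers along its y make three compartments, 47.7 mm apart along its x. One cover stands on a long edge in each (any in any), length along the bin's y, tops 61 mm above the desk, 25 mm free between covers; their top faces all point to the bin's +x
- enclosure: open grey enclosure, 100 x 58 mm, on a fixed 150 x 86 x 4 mm plate. Origin on the desk under its centre, x along its length, z up. The cover's rim sits on its ledge 44 mm above the desk (cover top then 64). Inside, a tapered spigot (87 x 45 mm at its foot, 81 x 39 at its top, 57 mm up) enters the skirt, 2 mm clear at its foot. Unpressed, the cover rests 6 to 15 mm proud on the clips
- enclosure_ledge (a point): centre of the ledge plane: the cover's origin must come here, its length along the enclosure's x (either way round)
- module_top (a point): centre of the top face (46 x 26 mm) of the black plug-in module in the enclosure, 12 mm towards its -x end; 56 mm above the desk when home, up to 68 when not. Once covered it cannot be reached, and the cover, 60 mm above the desk inside, does not push it fully home
- module (a joint): how far the module has been pushed into its socket, m: 0 is fully proud, 0.012 is fully home against its stop; it slides straight down with about 6 N of friction and stays where it is left
- clip_a (a joint): sprung clip at the enclosure's +x end, 22 mm wide, top 59 mm above the desk, outermost 64 mm from the centre, nose underside 5 mm above the ledge: 0 upright, positive (rad) bent outwards. Pressing that end of the cover down with about 4 to 12 N bends it 0.07 out; then it springs back over the cover's lip and holds it
- clip_b (a joint): the same at the enclosure's -x end
- screwdriver: small screwdriver, 15 x 100 x 16 mm, lying beside the enclosure; bystander; origin under its centre, length along its y
- crimp_tool: crimping tool, 156 x 52 x 18 mm, lying flat; bystander; origin under its centre, length along its x
- solder_reel: reel of solder standing on end, 72 x 62 x 50 mm; bystander; origin under its centre
- tape: roll of tape lying flat near the left edge of the desk top (which ends 0.2 m to the left of the robot's axis), 58 mm across, 19 mm high; bystander; origin under its centre
- torch: small torch lying on its side, 34 x 108 x 34 mm; bystander; origin under its centre, length along its y

How it is judged:
At the end, for the whole second after the job is handed in: Module home within 1.5 mm; cover on the ledge, both ends within 2.5 mm of home, centred to 4 mm, square to 0.06 rad, both clips back over it (under 0.03 rad), at rest; the other covers still on edge; they and the loose things within 30 mm of their starts (z of cover_end_a in the frame of enclosure_ledge between -0.002 and 0.0025 m and z of cover_end_b in the frame of enclosure_ledge between -0.002 and 0.0025 m and horizontal distance between cover and enclosure_ledge below 0.004 m and angle between the x axis of cover and the x axis of enclosure, either way round below 0.06 rad and angle between cover's own z axis and vertical below 0.05 rad and value of joint each of clip_a, clip_b below 0.03 rad and value of joint module above 0.0105 m and linear speed of cover below 0.01 m/s and angle between each of short_cover, long_cover's own y axis and vertical below 0.35 rad and distance of each of short_cover, long_cover, screwdriver, crimp_tool, solder_reel, tape, torch from where it was at the start of the episode below 0.03 m); the robot touches nothing.
It fails at once if another cover in the bin is pulled out or knocked over, or a bystander is shifted by more than 30 mm (distance of any of short_cover, long_cover, screwdriver, crimp_tool, solder_reel, tape, torch from where it was at the start of the episode above 0.03 m).
It also fails if it takes over 72 s, if anything falls off the work surface, if the arm or the gripper's body presses on something with over 40 N, if the wrist force passes 120 N, or if a joint passes its speed limit or range.

## Working session

There is one attempt and no reset: what is moved stays moved. The work goes in short steps, Python scripts to look and compute and a tool call to move; the robot and the scene stay as the last step left them, time stands still between calls to the robot, and variables do not carry over. Pictures are saved under pics/ and viewed, at most 10 in all, crops included, and the job is handed in when it is done.

```bash
ls; mkdir -p pics; python3 - <<'E'
from plant import manip
import cv2,json,numpy as np
for n in("scene","top"):
    c=manip.capture(n); cv2.imwrite(f"pics/{n}0.png",cv2.resize(c["frame"][:,:,::-1],None,fx=1.5625,fy=1.5625,interpolation=cv2.INTER_CUBIC))
    np.savez(f"{n}0.npz",**c); print(n,np.round(c["intrinsics"],1).tolist(),np.round(c["extrinsics"],3).tolist())
s=manip.read_state();print({k:np.round(v,3).tolist() for k,v in s.items()},manip.pinch_z)
E
```

```text
pics
plant.py
scene [[415.1, 0.0, 250.6], [0.0, 415.1, 186.6], [0.0, 0.0, 1.0]] [[-0.596, 0.645, -0.478, 1.026], [0.803, 0.49, -0.339, 0.264], [0.015, -0.586, -0.81, 0.892], [0.0, 0.0, 0.0, 1.0]]
top [[495.4, 0.0, 255.7], [0.0, 495.4, 190.9], [0.0, 0.0, 1.0]] [[0.014, -0.985, 0.171, 0.289], [-1.0, -0.017, -0.012, -0.073], [0.015, -0.171, -0.985, 1.346], [0.0, 0.0, 0.0, 1.0]]
{'time': 0.1, 'qpos': [-1.139, 0.333, -0.065, 1.461, 0.022, 1.35, -0.089], 'dq': [0.0, -0.003, -0.001, -0.003, 0.001, -0.001, 0.003], 'joint_torque': [0.001, -62.455, 0.024, -39.071, -0.061, 0.037, 0.0], 'eef_pos': [0.274, 0.561, 0.222], 'tool_rot': [-0.708, -3.06, 0.002], 'ft_force': [0.597, -0.614, 0.031], 'moment': [-0.033, -0.022, -0.025], 'grip_force': 0.0, 'grip_width': 0.087} 0.0187
```

View pics/top0.png

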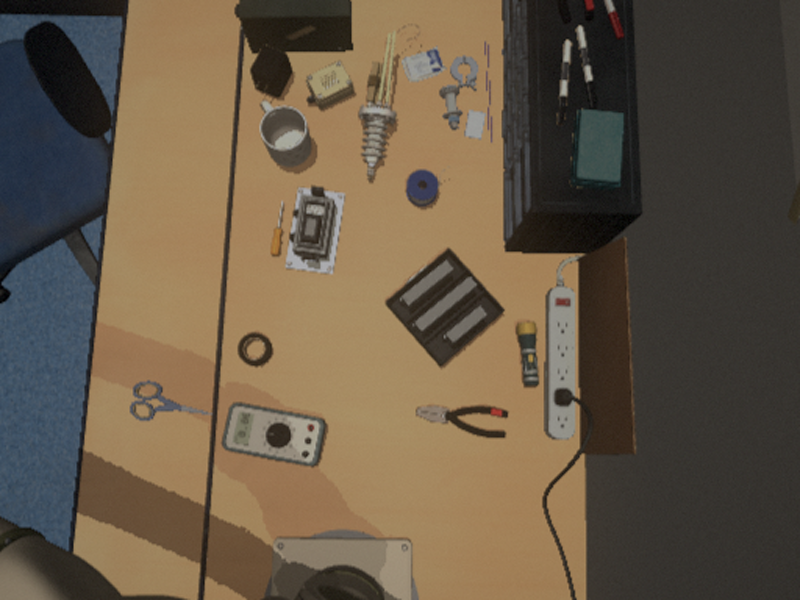

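View pics/scene0.png

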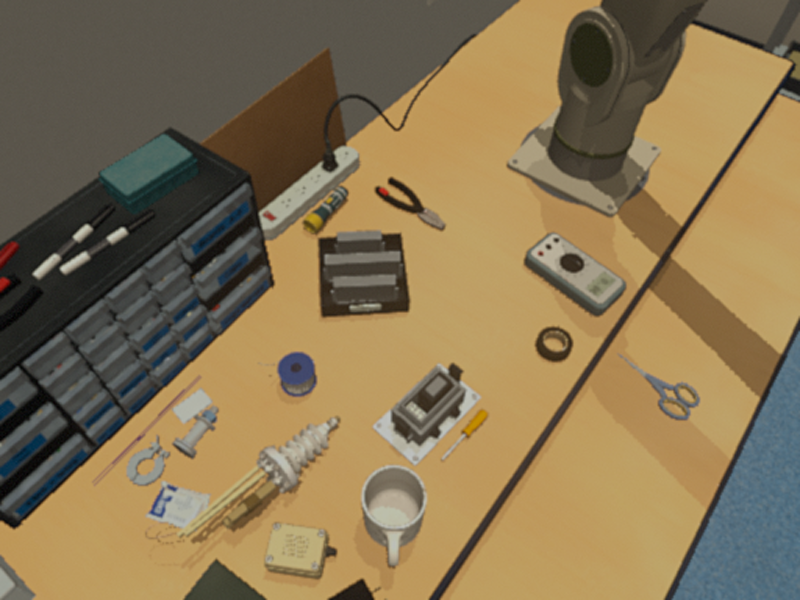

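The top view shows the enclosure at about (315,228) and the bin at about (445,307), with three covers in the bin. I'll zoom in on both.

```bash
python3 - <<'E'
import cv2,numpy as np
t=np.load("top0.npz")["frame"][:,:,::-1]; s=np.load("scene0.npz")["frame"][:,:,::-1]
f=lambda im,x,y:cv2.resize(im[y:y+75,x:x+100],(400,300),interpolation=cv2.INTER_CUBIC)
m=np.vstack([np.hstack([f(t,155,110),f(t,237,157)]),np.hstack([f(s,230,225),f(s,186,138)])])
cv2.imwrite("pics/crop1.png",m)
E
```

```text
(no output)
```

View pics/crop1.png

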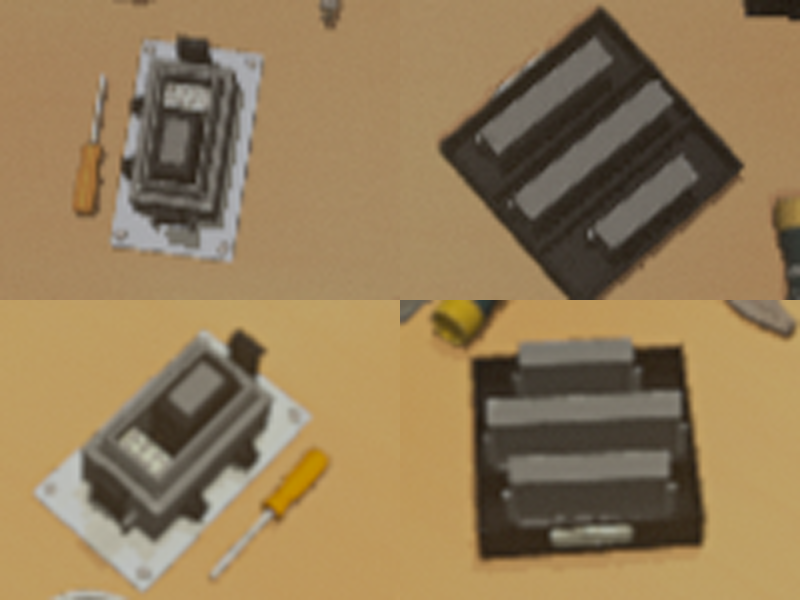

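Top crop: the medium cover is the upper-left strip (from about (480,140) to (612,45)). The long one is in the middle and the short one at lower right. In the scene view the rims (open sides with lips) face the scene camera. The module sits toward the robot end, so the enclosure's +x end is up in the image. Next I'll measure.

```bash
cat >h.py <<'E'
import numpy as np,cv2
from scipy.spatial.transform import Rotation as R
class C:
    def __init__(s,n,d=None):
        d=d if d is not None else np.load(n); s.im=d["frame"];s.K=d["intrinsics"];s.E=d["extrinsics"]
    def w(s,p,z):
        p=np.atleast_2d(p).astype(float); r=np.c_[p,np.ones(len(p))]@np.linalg.inv(s.K).T@s.E[:3,:3].T; o=s.E[:3,3]
        return (o+r*((z-o[2])/r[:,2:]))[:,:2]
    def px(s,P):
        q=(np.atleast_2d(P)-s.E[:3,3])@s.E[:3,:3]@s.K.T; return q[:,:2]/q[:,2:]
def quad(cam,mask,z):
    n,l,st,_=cv2.connectedComponentsWithStats(mask.astype('uint8'))
    out=[]
    for i in range(1,n):
        if st[i,4]<60: continue
        ys,xs=np.nonzero(l==i); W=cam.w(np.c_[xs,ys],z)
        rc=cv2.minAreaRect((W*1000).astype('float32')); out.append((st[i,4],np.round(rc[0],1),np.round(rc[1],1),round(rc[2],1),np.round(W.mean(0)*1000,1)))
    return out
def togo(st,target,yaw):
    """shift in tool axes & turn about tool z to point TCP at target, tool down with tool y along yaw (mod pi)"""
    T=R.from_rotvec(st["tool_rot"]); d=T.inv().apply(np.array(target)-st["eef_pos"])
    zt=T.apply([0,0,1]); yt=np.array([np.cos(yaw),np.sin(yaw),0]); 
    best=None
    for sg in(1,-1):
        y=yt*sg; z=np.array([0,0,-1.]); x=np.cross(y,z); G=R.from_matrix(np.c_[x,y,z])
        rv=(T.inv()*G).as_rotvec()
        if best is None or np.linalg.norm(rv)<np.linalg.norm(best): best=rv
    return d.round(4),best.round(4)
E
python3 - <<'E'
from h import *
for n in("top0.npz","scene0.npz"):
    c=C(n); hsv=cv2.cvtColor(c.im,cv2.COLOR_RGB2HSV); v=hsv[...,2].astype(int); s=hsv[...,1]
    m=np.zeros(v.shape,bool)
    if n[0]=="t": roi=(slice(157,237),slice(245,325)); ro2=(slice(112,180),slice(175,225))
    else: roi=(slice(145,205),slice(200,264)); ro2=(slice(225,300),slice(232,315))
    m[roi]=(v[roi]>85)&(s[roi]<70); print(n,"covers")
    for q in quad(c,m,.061):print(q)
    m[:]=0;m[ro2]=(v[ro2]>150)&(s[ro2]<60);print("plate")
    for q in quad(c,m,.004):print(q)
    cr=[[(150,38),(262,55),(232,262),(112,245)],[(35,490),(145,588),(312,415)]][n[0]=="s"]
    o=np.array((155,110) if n[0]=="t" else (230,225)); cr=np.array(cr)-([0,0] if n[0]=="t" else [0,300])
    print(c.w(cr/4+o-.5,.004).round(4).tolist())
    # bin corners
t=C("top0.npz")
P=lambda l,z:t.w((np.array(l)-[400,0])/4+[237,157]-.5,z).round(4).tolist()
print("bin",P([(600,8),(742,165),(440,147)],.034)); print("cov",P([(480,145),(498,155),(612,60),(597,38)],.061))
for k,(p,z) in dict(tape=((255,349),.01),mm_top=((325,410),.02),mm2=((318,465),.02),crimpL=((415,412),.01),reel=((422,188),.03),mug=((285,135),.05)).items(): print(k,t.w(np.array(p)/1.5625,z))
E
```

```text
top0.npz covers
(np.int32(289), array([ 539.5, -133. ]), array([ 20.2, 104.5]), 40.2, array([ 540.7, -134.3]))
(np.int32(354), array([ 505.7, -166.5]), array([ 20. , 124.1]), 40.9, array([ 505.6, -166.3]))
(np.int32(216), array([ 471.3, -201.1]), array([19.9, 75.1]), 40.3, array([ 471.3, -201.1]))
plate
(np.int32(359), array([644. ,  63.7]), array([ 84.5, 151. ]), 83.0, array([624. ,  53.2]))
[[0.7244, 0.0922], [0.7134, 0.0131], [0.5646, 0.0298], [0.5751, 0.113]]
scene0.npz covers
(np.int32(168), array([ 474.2, -197.6]), array([20.6, 73.9]), 40.7, array([ 474.9, -198.1]))
(np.int32(330), array([ 508.4, -165.2]), array([ 23.8, 121.5]), 40.7, array([ 509. , -164.8]))
(np.int32(299), array([ 545. , -134.9]), array([ 23.8, 105.5]), 40.2, array([ 544.3, -133.7]))
(np.int32(89), array([ 583.9, -101.9]), array([11.8, 48.6]), 37.2, array([ 583.3, -100.7]))
plate
(np.int32(666), array([646.9,  65. ]), array([ 85.9, 150.3]), 83.1, array([674.8,  76. ]))
[[0.7135, 0.0132], [0.7231, 0.0975], [0.5769, 0.1152]]
bin [[0.6077, -0.1722], [0.5011, -0.2681], [0.51, -0.0651]]
cov [[0.5072, -0.0915], [0.5008, -0.1035], [0.5659, -0.1783], [0.5806, -0.1683]]
tape [[0.42785355 0.15835798]]
mm_top [[0.32507539 0.03360527]]
mm2 [[0.23379876 0.04250117]]
crimpL [[ 0.32422991 -0.11925986]]
reel [[ 0.71625948 -0.12668434]]
mug [[0.80220135 0.11620125]]
```

```bash
python3 - <<'E'
from h import *
from plant import manip
s=manip.read_state(); print(togo(s,[.633,.0655,.16],-.122)); print(s["qpos"])
E
```

```text
(array([-0.5399, -0.2877,  0.0622]), array([-1.100e-03,  8.000e-04,  1.238e+00]))
[-1.1385981   0.33279188 -0.06470272  1.46085168  0.0216072   1.34990239
 -0.0885226 ]
```
Turn 1.238 → fine, or -1.9. Rows need ≤0.05 m/step and 0.15 rad. Single row repeated: "what a row does not reach only later rows make up". So I can write the same final row 16 times. Straight path: base axis? From (0.27,0.56) to (0.63,0.07) fine.

Units first: shifts go in cm and turns go in units of 0.05 rad. So -0.54 m is -54, -0.288 m is -28.8, 1.238 rad is 24.76.

>>> hand_motion:
  offsets: "-54 -28.8 6.2 0 0 24.76 | -54 -28.8 6.2 0 0 24.76 | -54 -28.8 6.2 0 0 24.76 | -54 -28.8 6.2 0 0 24.76 | -54 -28.8 6.2 0 0 24.76 | -54 -28.8 6.2 0 0 24.76 | -54 -28.8 6.2 0 0 24.76 | -54 -28.8 6.2 0 0 24.76 | -54 -28.8 6.2 0 0 24.76 | -54 -28.8 6.2 0 0 24.76 | -54 -28.8 6.2 0 0 24.76 | -54 -28.8 6.2 0 0 24.76 | -54 -28.8 6.2 0 0 24.76 | -54 -28.8 6.2 0 0 24.76 | -54 -28.8 6.2 0 0 24.76 | -54 -28.8 6.2 0 0 24.76 | -54 -28.8 6.2 0 0 24.76 | -54 -28.8 6.2 0 0 24.76"
  jaw: 0
  force: 20

```text
time: 1.9
eef_pos: [0.6329, 0.0668, 0.1608]
tool_rot: [-2.351, -2.084, -0.001]
ft_force: [-0.8, 0.1, -0.4]
grip_width: 0.0005
grip_force: 0.0
```

```bash
python3 - <<'E'
from h import *
from plant import manip
s=manip.read_state(); print(s["time"],togo(s,[.633,.0655,.16],-.122),s["qpos"].round(2),s["ft_force"],s["grip_width"])
E
```

```text
1.9 (array([-0.0013,  0.0003,  0.0008]), array([ 0.0002, -0.0007,  0.0017])) [-0.49  0.41  0.4   1.53 -0.17  1.24 -0.18] [-0.7920504   0.06738506 -0.36748733] 0.0004630502899795873
```

In the tool's units: 0.105 m is 10.5, 0.104 m is 10.4.

>>> hand_motion:
  offsets: "-0.1 0 4 0 0 0 | -0.1 0 8 0 0 0 | -0.1 0 9 0 0 0 | -0.1 0 9.4 0 0 0 | -0.1 0 9.7 0 0 0 | -0.1 0 10 0 0 0 | -0.1 0 10.2 0 0 0 | -0.1 0 10.4 0 0 0 | -0.1 0 10.5 0 0 0 | -0.1 0 10.5 0 0 0"

```text
time: 2.9
eef_pos: [0.6342, 0.0649, 0.0579]
tool_rot: [2.352, 2.081, 0.004]
ft_force: [-2.5, -0.1, 5.4]
grip_width: 0.0004
grip_force: 2.7
```

In the tool's units: 0.003 m is 0.3, 0.002 m is 0.2.

>>> hand_motion:
  offsets: "0 0 0.1 0 0 0 | 0 0 0.2 0 0 0 | 0 0 0.3 0 0 0 | 0 0 0.3 0 0 0"

```text
time: 3.3
eef_pos: [0.6344, 0.0649, 0.0564]
tool_rot: [2.352, 2.081, 0.005]
ft_force: [-9.8, -0.9, 20.3]
grip_width: 0.0009
grip_force: 10.4
```

>>> hand_motion:
  offsets: "0 0 0.2 0 0 0 | 0 0 0.2 0 0 0"

```text
time: 3.5
eef_pos: [0.6346, 0.0649, 0.0561]
tool_rot: [2.352, 2.081, 0.007]
ft_force: [-16.1, -0.9, 36.0]
grip_width: 0.0004
grip_force: 18.3
```

>>> hand_motion:
  offsets: "0 0 -3 0 0 0 | 0 0 -8 0 0 0 | 0 0 -8 0 0 0"
  jaw: 0.03

```text
time: 3.8
eef_pos: [0.6375, 0.0646, 0.139]
tool_rot: [2.349, 2.077, 0.017]
ft_force: [0.3, 0.5, -0.2]
grip_width: 0.0168
grip_force: 0.0
```

```bash
python3 - <<'E'
from h import *
from plant import manip
s=manip.read_state(); print(togo(s,[.540,-.1335,.13],.705))
E
```

```text
(array([-0.2086, -0.0726,  0.0073]), array([ 0.0131,  0.0012, -0.8276]))
```

>>> hand_motion:
  offsets: "-20.9 -7.3 0.7 0.26 0 -16.56 | -20.9 -7.3 0.7 0.26 0 -16.56 | -20.9 -7.3 0.7 0.26 0 -16.56 | -20.9 -7.3 0.7 0.26 0 -16.56 | -20.9 -7.3 0.7 0.26 0 -16.56 | -20.9 -7.3 0.7 0.26 0 -16.56 | -20.9 -7.3 0.7 0.26 0 -16.56 | -20.9 -7.3 0.7 0.26 0 -16.56 | -20.9 -7.3 0.7 0.26 0 -16.56"
  jaw: 0.03

```text
time: 4.7
eef_pos: [0.5357, -0.1333, 0.1239]
tool_rot: [-1.314, -2.844, 0.012]
ft_force: [0.8, -0.1, -0.6]
grip_width: 0.0299
grip_force: 0.0
```

```bash
python3 - <<'E'
from h import *
from plant import manip
s=manip.read_state(); print(togo(s,[.540,-.1335,.04],.705),s["grip_width"],s["qpos"].round(2))
c=manip.capture("scene"); k=C(None,c)
print(k.px([[.54,-.1335,.061]]))
t=c["frame"][120:220,170:303,::-1]; a=cv2.resize(t,(800,600),interpolation=cv2.INTER_CUBIC); cv2.imwrite("pics/above.png",a)
E
```

```text
(array([-0.0033,  0.004 ,  0.0838]), array([-0.0108, -0.0046,  0.0002])) 0.029908478954507815 [-0.16  0.26  0.37  1.79 -0.1   1.12  0.95]
[[233.85465546 178.23486813]]
```

View pics/above.png

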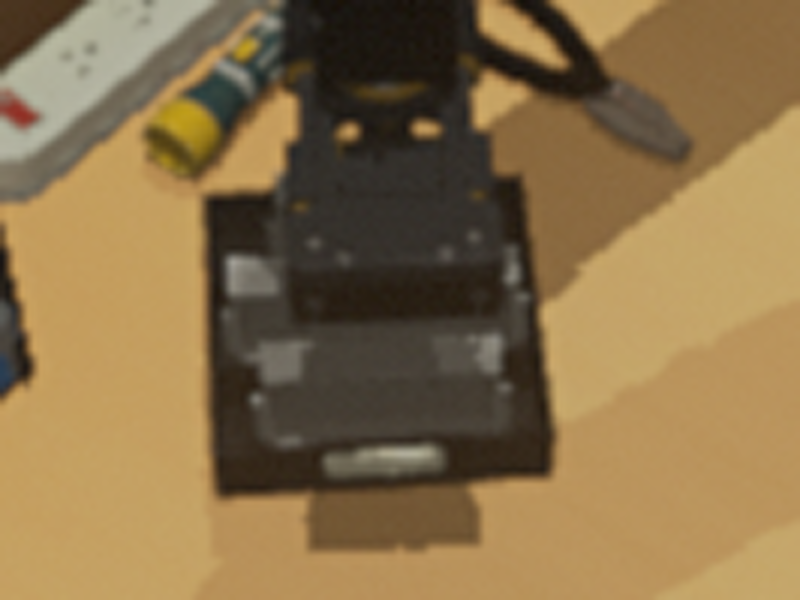

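The scene view shows the cover's top strip centred at about (381,357), against (384,349) predicted. The ~1 mm this implies is well inside the finger clearance. I'll descend.

In the tool's units: 0.084 m is 8.4, 0.08 m is 8, -0.011 rad is -0.22.

>>> hand_motion:
  offsets: "-0.3 0.5 1 -0.22 -0.1 0 | -0.3 0.5 2 -0.22 -0.1 0 | -0.3 0.5 3.5 -0.22 -0.1 0 | -0.3 0.5 5 -0.22 -0.1 0 | -0.3 0.5 6 -0.22 -0.1 0 | -0.3 0.5 7 -0.22 -0.1 0 | -0.3 0.5 8 -0.22 -0.1 0 | -0.3 0.5 8.4 -0.22 -0.1 0 | -0.3 0.5 8.4 -0.22 -0.1 0 | -0.3 0.5 8.4 -0.22 -0.1 0"
  jaw: 0.03

```text
time: 5.75
eef_pos: [0.5402, -0.1334, 0.0398]
tool_rot: [1.316, 2.852, -0.0]
ft_force: [-0.0, -0.1, 0.2]
grip_width: 0.0302
grip_force: 0.0
```

```bash
python3 - <<'E'
from h import *
from plant import manip
s=manip.read_state(); print(togo(s,[.541,-.1328,.04],.705),s["grip_width"])
E
```

```text
(array([-0.0001,  0.001 , -0.0002]), array([-0.0001,  0.0003,  0.001 ])) 0.03019546064179668
```

>>> hand_motion:
  offsets: "0 0.1 0 0 0 0 | 0 0.1 0 0 0 0 | 0 0.1 0 0 0 0 | 0 0.1 0 0 0 0 | 0 0.1 0 0 0 0 | 0 0.1 0 0 0 0 | 0 0.1 0 0 0 0 | 0 0.1 0 0 0 0"
  jaw: 0
  force: 30

```text
time: 6.55
eef_pos: [0.5409, -0.1326, 0.0398]
tool_rot: [1.316, 2.852, -0.0]
ft_force: [0.4, 1.5, 5.8]
grip_width: 0.0195
grip_force: 30.1
```

In the tool's units: -0.09 m is -9, -0.07 m is -7.

>>> hand_motion:
  offsets: "0 0 -1 0 0 0 | 0 0 -2.5 0 0 0 | 0 0 -4.5 0 0 0 | 0 0 -7 0 0 0 | 0 0 -9 0 0 0 | 0 0 -9 0 0 0"

```text
time: 7.15
eef_pos: [0.5424, -0.1332, 0.1333]
tool_rot: [1.315, 2.848, 0.002]
ft_force: [1.1, -0.1, -0.6]
grip_width: 0.0197
grip_force: 30.1
```

```bash
python3 - <<'E'
from h import *
from plant import manip
s=manip.read_state(); print(togo(s,[.43,.015,.10],.705),togo(s,[.43,.015,.038],.705),s["grip_width"],s["grip_force"])
c=manip.capture("scene");t=c["frame"][80:230,150:350,::-1]; cv2.imwrite("pics/lift.png",cv2.resize(t,(800,600),interpolation=cv2.INTER_CUBIC))
E
```

```text
(array([0.1858, 0.0105, 0.0326]), array([0.0033, 0.0037, 0.0006])) (array([0.1861, 0.0103, 0.0946]), array([0.0033, 0.0037, 0.0006])) 0.019655191899214806 30.057826769188978
```

View pics/lift.png

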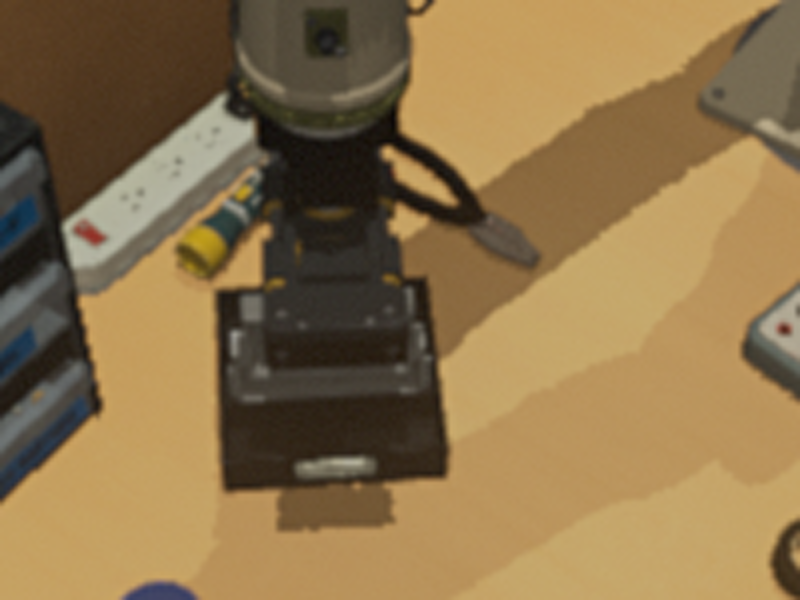

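The medium cover (about (320,375)) is lifted, its compartment is empty and the others still stand. I'll carry it to the free patch of desk and set it down on its edge.

>>> hand_motion:
  offsets: "4 0.2 0 0.06 0.08 0 | 8.5 0.5 0 0.06 0.08 0 | 13 0.7 0 0.06 0.08 0 | 16.5 0.9 1 0.06 0.08 0 | 18.6 1 3.2 0.06 0.08 0 | 18.6 1 5 0.06 0.08 0 | 18.6 1 6.5 0.06 0.08 0 | 18.6 1 8 0.06 0.08 0 | 18.6 1 8.8 0.06 0.08 0 | 18.6 1 9.1 0.06 0.08 0 | 18.6 1 9.3 0.06 0.08 0 | 18.6 1 9.4 0.06 0.08 0 | 18.6 1 9.5 0.06 0.08 0"

```text
time: 8.5
eef_pos: [0.4276, 0.0155, 0.0365]
tool_rot: [-1.314, -2.847, 0.002]
ft_force: [-17.3, -1.6, 41.0]
grip_width: 0.0197
grip_force: 30.4
```

>>> hand_motion:
  offsets: "0 0 -0.2 0 0 0 | 0 0 -0.3 0 0 0 | 0 0 -0.3 0 0 0"

```text
time: 8.8
eef_pos: [0.4279, 0.0154, 0.0378]
tool_rot: [-1.315, -2.848, 0.001]
ft_force: [-1.1, -0.1, -0.9]
grip_width: 0.0197
grip_force: 30.3
```

>>> hand_motion:
  offsets: "0 0 0 0 0 0 | 0 0 0 0 0 0 | 0 0 0 0 0 0 | 0 0 -0.5 0 0 0 | 0 0 -3 0 0 0 | 0 0 -5 0 0 0 | 0 0 -5 0 0 0"
  jaw: 0.035

```text
time: 9.5
eef_pos: [0.4296, 0.0156, 0.0901]
tool_rot: [-1.316, -2.851, -0.002]
ft_force: [0.1, 0.5, -0.3]
grip_width: 0.035
grip_force: 0.0
```

```bash
python3 - <<'E'
from h import *
from plant import manip
s=manip.read_state(); n=np.array([np.cos(.705),np.sin(.705)]); p=np.array([.4278,.0155])
for d,z in((-.055,.09),(-.055,.048),(.02,.048)): print(togo(s,[*(p+d*n),z],.705))
c=manip.capture("scene"); k=C(None,c); u,v=k.px([[.4278,.0155,.03]])[0].astype(int);print(u,v)
cv2.imwrite("pics/stand.png",cv2.resize(c["frame"][v-60:v+60,u-80:u+80,::-1],(800,600),interpolation=cv2.INTER_CUBIC))
E
```

```text
(array([ 0.0012, -0.0564,  0.    ]), array([ 0.0005, -0.0021,  0.0009]))
(array([ 0.0011, -0.0564,  0.042 ]), array([ 0.0005, -0.0021,  0.0009]))
(array([0.001 , 0.0186, 0.0421]), array([ 0.0005, -0.0021,  0.0009]))
306 185
```

View pics/stand.png

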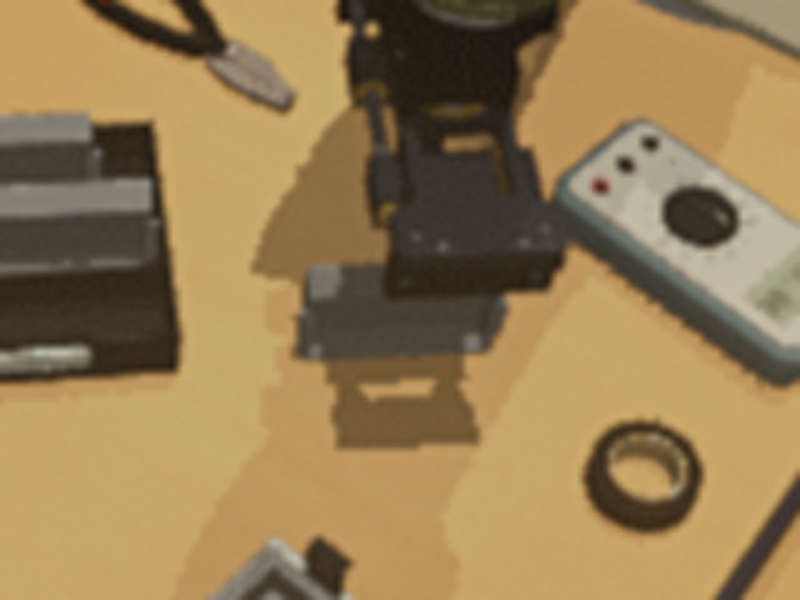

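The cover stands on edge at (400,320), rim facing the scene camera. Next I'll tip it over from behind with the fingers shut.

>>> hand_motion:
  offsets: "0.1 -3 -0.5 0 0 0 | 0.1 -5.7 0 0 0 0 | 0.1 -5.7 0 0 0 0 | 0.1 -5.7 2 0 0 0 | 0.1 -5.7 4.2 0 0 0 | 0.1 -5.7 4.2 0 0 0 | 0.1 -4.5 4.2 0 0 0 | 0.1 -3.5 4.2 0 0 0 | 0.1 -2.8 4.2 0 0 0 | 0.1 -2.4 4.2 0 0 0 | 0.1 -2 4.2 0 0 0 | 0.1 -1.6 4.2 0 0 0 | 0.1 -1.2 4.2 0 0 0 | 0.1 -0.8 4.2 0 0 0 | 0.1 -0.4 4.2 0 0 0 | 0.1 0 4.2 0 0 0 | 0.1 0.3 4.2 0 0 0 | 0.1 0.5 4.2 0 0 0 | 0.1 0.5 4.2 0 0 0"
  jaw: 0
  force: 20

```text
time: 11.45
eef_pos: [0.4309, 0.0195, 0.0454]
tool_rot: [-1.314, -2.848, 0.002]
ft_force: [-0.4, 0.4, 0.3]
grip_width: 0.0002
grip_force: 0.0
```

>>> hand_motion:
  offsets: "0 0 -3 0 0 0 | 0 -3 -8 0 0 0 | 0 -8 -10 0 0 0 | 0 -8 -10 0 0 0"
  jaw: 0.087

```text
time: 11.85
eef_pos: [0.3693, -0.0349, 0.148]
tool_rot: [-1.319, -2.848, -0.001]
ft_force: [0.5, -0.0, -0.1]
grip_width: 0.0243
grip_force: 0.0
```

```bash
python3 - <<'E'
from h import *
from plant import manip
for n in("scene","top"):
    c=manip.capture(n); k=C(None,c); np.savez(n+"1.npz",**c); u,v=k.px([[.45,.035,.02]])[0].astype(int);print(u,v)
    cv2.imwrite(f"pics/fell_{n}.png",cv2.resize(c["frame"][v-60:v+60,u-80:u+80,::-1],(400,300),interpolation=cv2.INTER_CUBIC))
cv2.imwrite("pics/fell.png",np.hstack([cv2.imread("pics/fell_scene.png"),cv2.imread("pics/fell_top.png")]))
E
```

```text
307 197
208 215
```

View pics/fell.png

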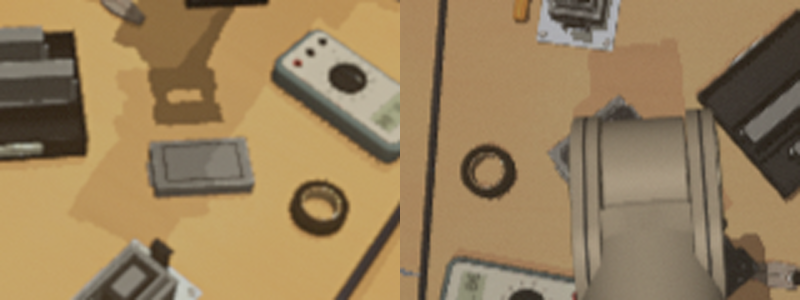

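The cover lies flat, closed side up, at about (200,165) in the scene crop. Now I'll measure it.

```bash
python3 - <<'E'
from h import *
k=C("scene1.npz"); hsv=cv2.cvtColor(k.im,cv2.COLOR_RGB2HSV); s=hsv[...,1]; v=hsv[...,2]
sl=(slice(185,222),slice(280,335)); m=np.zeros(s.shape,bool); m[sl]=s[sl]<75
for z in(.02,.01):print(quad(k,m,z))
W=k.w(np.array([(150,143),(247,139),(254,182),(153,187)])/2.5+[227,137]-.3,.02); print(W.round(4),W.mean(0),[np.linalg.norm(W[i]-W[i-1]).round(4) for i in range(4)])
d=W[1]-W[0]+W[2]-W[3];print(np.degrees(np.arctan2(d[1],d[0])))
# predicted outline check by fitting silhouette
from scipy.optimize import minimize
def sil(p):
    x,y,a=p; c,sn=np.cos(a),np.sin(a); P=[]
    for X in(-.05,.05):
        for Y in(-.029,.029):
            for Z in(0,.02): P.append([x+c*X-sn*Y,y+sn*X+c*Y,Z])
    for X in(-.054,.054):
        for Y in(-.015,.015):
            for Z in(0,.004): P.append([x+c*X-sn*Y,y+sn*X+c*Y,Z])
    im=np.zeros(s.shape,np.uint8); cv2.fillConvexPoly(im,cv2.convexHull(np.round(k.px(P)*16).astype(np.int32)),255,cv2.LINE_AA,4); return im/255.
n,l,st,_=cv2.connectedComponentsWithStats(m.astype('uint8')); mm=l==1+st[1:,4].argmax()
f=lambda p:np.abs(sil(p)-mm)[180:228,275:340].sum()
r=minimize(f,[*W.mean(0),np.radians(130.4)],method="Nelder-Mead",options=dict(initial_simplex=[[W.mean(0)[0]+a,W.mean(0)[1]+b,np.radians(130.4)+c] for a,b,c in((0,0,0),(.008,0,0),(0,.008,0),(0,0,.1))]))
print(r.x,np.degrees(r.x[2]),r.fun,mm.sum())
E
```

```text
[(np.int32(844), array([467.2,  40.7]), array([ 64.3, 104.6]), 40.6, array([466.7,  42. ]))]
[(np.int32(844), array([460.8,  38.2]), array([ 65. , 105.8]), 40.6, array([460.3,  39.5]))]
[[ 0.4738 -0.0143]
 [ 0.4091  0.0628]
 [ 0.4505  0.0953]
 [ 0.5165  0.0178]] [0.46247945 0.0403791 ] [np.float64(0.0534), np.float64(0.1006), np.float64(0.0526), np.float64(0.1018)]
130.23750153290854
[0.45914417 0.03771739 2.27474119] 130.33306961045088 198.36470588235295 844
```

```bash
python3 - <<'E'
from h import *
from plant import manip
s=manip.read_state(); print(togo(s,[.4591,.0385,.004],.704),s["grip_width"])
E
```

```text
(array([-0.0033,  0.1143,  0.1425]), array([-0.0008, -0.0035,  0.0001])) 0.03281178899237974
```

>>> hand_motion:
  offsets: "-0.3 4 0 -0.02 -0.06 0 | -0.3 8 0 -0.02 -0.06 0 | -0.3 11.4 0 -0.02 -0.06 0 | -0.3 11.4 3 -0.02 -0.06 0 | -0.3 11.4 6 -0.02 -0.06 0 | -0.3 11.4 8 -0.02 -0.06 0 | -0.3 11.4 8 -0.02 -0.06 0 | -0.3 11.4 8 -0.02 -0.06 0"
  jaw: 0.087

```text
time: 12.75
eef_pos: [0.4587, 0.0396, 0.0649]
tool_rot: [-1.314, -2.85, 0.005]
ft_force: [0.7, -0.4, -0.2]
grip_width: 0.0859
grip_force: 0.0
```

```bash
python3 - <<'E'
from h import *
from plant import manip
s=manip.read_state(); print(togo(s,[.4591,.0385,.004],.704),s["grip_width"])
E
```

```text
(array([-0.0012, -0.0001,  0.0609]), array([-0.004 , -0.0017,  0.0025])) 0.08588956493981736
```

>>> hand_motion:
  offsets: "-0.1 0 2 -0.08 -0.04 0 | -0.1 0 3.5 -0.08 -0.04 0 | -0.1 0 4.8 -0.08 -0.04 0 | -0.1 0 5.6 -0.08 -0.04 0 | -0.1 0 6.05 -0.08 -0.04 0 | -0.1 0 6.05 -0.08 -0.04 0 | -0.1 0 6.05 -0.08 -0.04 0"

```text
time: 13.45
eef_pos: [0.4597, 0.0384, 0.0054]
tool_rot: [1.316, 2.851, 0.003]
ft_force: [-0.3, -1.0, 0.1]
grip_width: 0.0871
grip_force: 0.0
```

>>> hand_motion:
  offsets: "0 0 0 0 0 0 | 0 0 0 0 0 0 | 0 0 0 0 0 0 | 0 0 0 0 0 0 | 0 0 0 0 0 0 | 0 0 0 0 0 0 | 0 0 0 0 0 0 | 0 0 0 0 0 0"
  jaw: 0.04
  force: 40

```text
time: 14.25
eef_pos: [0.4593, 0.0383, 0.0049]
tool_rot: [1.316, 2.851, 0.002]
ft_force: [0.4, -0.5, 1.3]
grip_width: 0.0578
grip_force: 40.0
```

>>> hand_motion:
  offsets: "0 0 -2 0 0 0 | 0 0 -6 0 0 0 | 0 0 -10 0 0 0 | 0 0 -10 0 0 0"

```text
time: 14.65
eef_pos: [0.4619, 0.0387, 0.1095]
tool_rot: [1.314, 2.846, 0.009]
ft_force: [0.4, -0.3, -1.4]
grip_width: 0.0576
grip_force: 40.0
```

```bash
python3 - <<'E'
from h import *
from plant import manip
s=manip.read_state(); print(togo(s,[.6453,.064,.105],1.449),s["grip_width"],s["qpos"].round(2))
E
```

```text
(array([-0.0997,  0.1559,  0.0062]), array([ 0.0066,  0.0072, -0.7432])) 0.05763468764103313 [-0.41  0.07  0.23  2.03 -0.02  1.04  0.54]
```

>>> hand_motion:
  offsets: "-2 3.1 0 0.12 0.14 -3 | -4 6.2 0 0.12 0.14 -6 | -6 9.3 0 0.12 0.14 -9 | -8 12.5 0.3 0.12 0.14 -12 | -10 15.6 0.6 0.12 0.14 -14.86 | -10 15.6 0.6 0.12 0.14 -14.86 | -10 15.6 0.6 0.12 0.14 -14.86 | -10 15.6 0.6 0.12 0.14 -14.86"

```text
time: 15.45
eef_pos: [0.6417, 0.0631, 0.0986]
tool_rot: [-0.193, -3.128, 0.004]
ft_force: [-0.3, -0.5, -1.2]
grip_width: 0.0574
grip_force: 40.0
```

```bash
python3 - <<'E'
from h import *
from plant import manip
s=manip.read_state(); print(togo(s,[.6453,.064,.09],1.449),s["grip_width"],s["qpos"].round(2))
for n in("scene","top"):
    c=manip.capture(n); k=C(None,c); np.savez(n+"2.npz",**c); u,v=k.px([[.645,.064,.09]])[0].astype(int);print(u-50,v-38)
    cv2.imwrite(f"pics/o_{n}.png",cv2.resize(c["frame"][v-38:v+37,u-50:u+50,::-1],(400,300),interpolation=cv2.INTER_CUBIC))
cv2.imwrite("pics/over.png",np.hstack([cv2.imread("pics/o_scene.png"),cv2.imread("pics/o_top.png")]))
E
```

```text
(array([-0.0035,  0.0014,  0.0086]), array([-0.0028, -0.008 , -0.0015])) 0.057360537689193636 [-0.3   0.47  0.17  1.55 -0.08  1.14  1.34]
225 206
147 100
```

View pics/over.png

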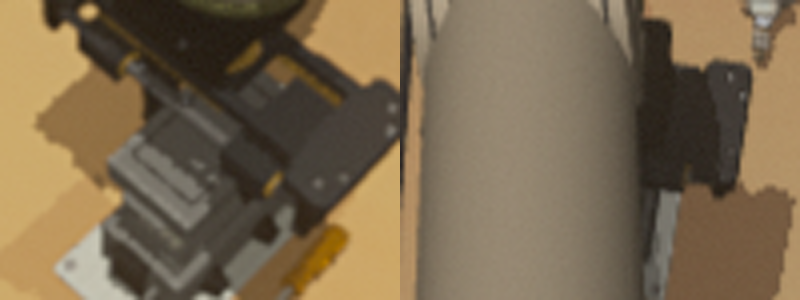

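```bash
python3 - <<'E'
from h import *
k=C("scene2.npz"); a=-.122; c,s=np.cos(a),np.sin(a); p=np.array([.6417,.0631])
for nm,X,Y,Z in(("top+x-y",.05,-.029,.1137),("top+x+y",.05,.029,.1137),("rim+x-y",.05,-.029,.0937),("rim+x+y",.05,.029,.0937)):
    q=k.px([[p[0]+c*X-s*Y,p[1]+s*X+c*Y,Z]])[0]; print(nm,((q-[225,206]+.5)*4).round(0))
im=cv2.resize(k.im[215:275,240:300,::-1],(600,600),interpolation=cv2.INTER_CUBIC)
cv2.imwrite("pics/z.png",im)
E
```

```text
top+x-y [106. 158.]
top+x+y [188. 228.]
rim+x-y [105. 176.]
rim+x+y [186. 245.]
```

View pics/z.png

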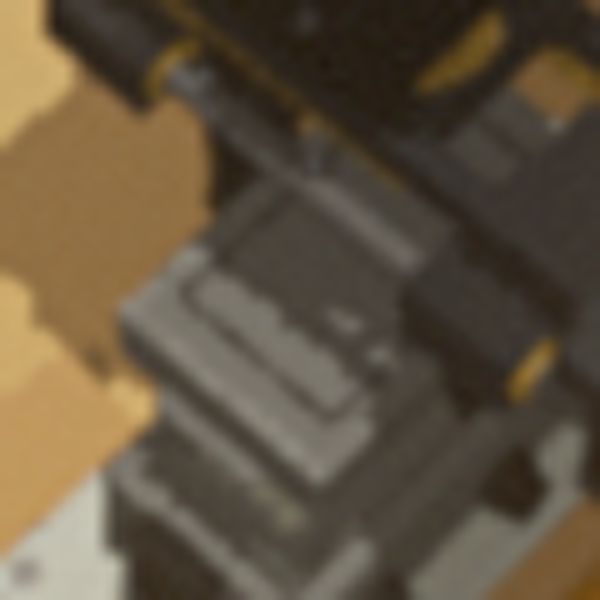

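Cover end corners match the prediction to under 1 px, so the cover is centred in the gripper. Now I'll align and lower it.

Units first: shifts go in cm and turns go in units of 0.05 rad. So 0.032 m is 3.2, 0.03 m is 3, -0.008 rad is -0.16.

>>> hand_motion:
  offsets: "-0.32 0.1 0.4 -0.06 -0.16 -0.02 | -0.32 0.1 0.9 -0.06 -0.16 -0.02 | -0.32 0.1 1.5 -0.06 -0.16 -0.02 | -0.32 0.1 2 -0.06 -0.16 -0.02 | -0.32 0.1 2.5 -0.06 -0.16 -0.02 | -0.32 0.1 3 -0.06 -0.16 -0.02 | -0.32 0.1 3.2 -0.06 -0.16 -0.02 | -0.32 0.1 3.2 -0.06 -0.16 -0.02"

```text
time: 16.35
eef_pos: [0.6455, 0.0639, 0.0667]
tool_rot: [0.19, 3.135, 0.0]
ft_force: [0.4, 0.5, -0.7]
grip_width: 0.0576
grip_force: 40.0
```

```bash
python3 - <<'E'
from h import *
from plant import manip
s=manip.read_state(); print(togo(s,[.6450,.0638,.0],1.449),s["grip_width"],s["qpos"].round(2))
E
```

```text
(array([ 0.0005, -0.0001,  0.0667]), array([0.0003, 0.0006, 0.0009])) 0.0576037723641381 [-0.29  0.5   0.17  1.57 -0.09  1.07  1.34]
```

Rim is about 62 mm up. Lowering slowly until contact.

>>> hand_motion:
  offsets: "0.03 0 0.1 0 0 0 | 0.03 0 0.2 0 0 0 | 0.03 0 0.3 0 0 0 | 0.03 0 0.4 0 0 0 | 0.03 0 0.4 0 0 0"

```text
time: 16.85
eef_pos: [0.6453, 0.064, 0.063]
tool_rot: [0.19, 3.135, 0.001]
ft_force: [0.1, 0.3, -0.7]
grip_width: 0.0579
grip_force: 40.0
```

>>> hand_motion:
  offsets: "0 0 0.1 0 0 0 | 0 0 0.2 0 0 0 | 0 0 0.3 0 0 0 | 0 0 0.4 0 0 0 | 0 0 0.4 0 0 0"

```text
time: 17.35
eef_pos: [0.6459, 0.064, 0.0597]
tool_rot: [0.19, 3.134, 0.001]
ft_force: [0.1, -0.2, 3.4]
grip_width: 0.0578
grip_force: 40.0
```

>>> hand_motion:
  offsets: "0 0 0.1 0 0 0 | 0 0 0.2 0 0 0 | 0 0 0.3 0 0 0 | 0 0 0.3 0 0 0"
  jaw: 0.04
  force: 60

```text
time: 17.75
eef_pos: [0.6463, 0.0641, 0.0574]
tool_rot: [0.189, 3.133, 0.002]
ft_force: [-2.3, -0.6, 9.8]
grip_width: 0.0573
grip_force: 60.0
```

>>> hand_motion:
  offsets: "0 0 0.1 0 0 0 | 0 0 0.2 0 0 0 | 0 0 0.3 0 0 0 | 0 0 0.3 0 0 0"

```text
time: 18.15
eef_pos: [0.6473, 0.0641, 0.0562]
tool_rot: [0.189, 3.13, 0.002]
ft_force: [-4.2, -0.4, 20.5]
grip_width: 0.0576
grip_force: 60.0
```

>>> hand_motion:
  offsets: "0.1 0 0.1 0 0.06 0 | 0.2 0 0.2 0 0.1 0 | 0.2 0 0.3 0 0.1 0 | 0.2 0 0.3 0 0.1 0"

```text
time: 18.55
eef_pos: [0.6445, 0.0645, 0.0521]
tool_rot: [-0.19, -3.135, -0.003]
ft_force: [-5.0, 0.9, 11.9]
grip_width: 0.0575
grip_force: 60.0
```

>>> hand_motion:
  offsets: "0 0 0.1 0 0 0 | 0 0 0.2 0 0 0 | 0 0 0.3 0 0 0 | 0 0 0.3 0 0 0"

```text
time: 18.95
eef_pos: [0.6446, 0.0645, 0.0489]
tool_rot: [-0.19, -3.135, -0.003]
ft_force: [-0.4, 0.6, 11.5]
grip_width: 0.0573
grip_force: 60.0
```

In the tool's units: 0.003 m is 0.3, 0.002 m is 0.2.

>>> hand_motion:
  offsets: "0 0 0.1 0 0 0 | 0 0 0.2 0 0 0 | 0 0 0.3 0 0 0 | 0 0 0.3 0 0 0"

```text
time: 19.35
eef_pos: [0.6448, 0.0645, 0.0483]
tool_rot: [-0.19, -3.135, -0.003]
ft_force: [-9.6, -2.0, 32.1]
grip_width: 0.0577
grip_force: 60.0
```

>>> hand_motion:
  offsets: "0 0 -0.2 0 0 0 | 0 0 -0.3 0 0 0 | 0 0 -0.3 0 0 0"

```text
time: 19.65
eef_pos: [0.6447, 0.0645, 0.0487]
tool_rot: [-0.19, -3.135, -0.003]
ft_force: [2.1, 1.1, 8.7]
grip_width: 0.0571
grip_force: 60.0
```

>>> hand_motion:
  offsets: "0 0 0 0 0 0 | 0 0 0 0 0 0 | 0 0 0 0 0 0 | 0 0 0 0 0 0 | 0 0 -3 0 0 0 | 0 0 -6 0 0 0 | 0 0 -6 0 0 0"
  jaw: 0.085

```text
time: 20.35
eef_pos: [0.646, 0.0643, 0.1115]
tool_rot: [0.19, 3.133, 0.003]
ft_force: [1.1, -1.1, 1.0]
grip_width: 0.0847
grip_force: 0.0
```

```bash
python3 - <<'E'
from h import *
from plant import manip
s=manip.read_state(); print(togo(s,[.6450,.0638,.10],1.449))
for d in(.036,-.036): print(togo(s,[.645+d*np.cos(-.122),.0638+d*np.sin(-.122),.075],1.449))
E
```

```text
(array([ 0.001 , -0.0006,  0.0115]), array([0.0024, 0.0024, 0.0008]))
(array([-0.035 , -0.0007,  0.0366]), array([0.0024, 0.0024, 0.0008]))
(array([ 0.037 , -0.0007,  0.0364]), array([0.0024, 0.0024, 0.0008]))
```

It looks home. I'll press each end with the fingers shut, which confirms heights as well.

In the tool's units: 0.05 m is 5, 0.049 m is 4.9, 0.002 rad is 0.04.

>>> hand_motion:
  offsets: "-3.5 -0.1 0 0.04 0.04 0 | -3.5 -0.1 0 0.04 0.04 0 | -3.5 -0.1 0 0.04 0.04 0 | -3.5 -0.1 0 0.04 0.04 0 | -3.5 -0.1 0 0.04 0.04 0 | -3.5 -0.1 2 0.04 0.04 0 | -3.5 -0.1 3.5 0.04 0.04 0 | -3.5 -0.1 4.2 0.04 0.04 0 | -3.5 -0.1 4.5 0.04 0.04 0 | -3.5 -0.1 4.7 0.04 0.04 0 | -3.5 -0.1 4.9 0.04 0.04 0 | -3.5 -0.1 5 0.04 0.04 0 | -3.5 -0.1 5 0.04 0.04 0"
  jaw: 0
  force: 20

```text
time: 21.65
eef_pos: [0.682, 0.0598, 0.0643]
tool_rot: [0.189, 3.132, 0.003]
ft_force: [-7.4, 0.2, 40.2]
grip_width: 0.0011
grip_force: 19.8
```

>>> hand_motion:
  offsets: "0 0 -2 0 0 0 | 3 0 -2 0 0 0 | 7.2 0 -2 0 0 0 | 7.2 0 -1.5 0 0 0 | 7.2 0 -0.8 0 0 0 | 7.2 0 -0.5 0 0 0 | 7.2 0 -0.3 0 0 0 | 7.2 0 -0.1 0 0 0 | 7.2 0 0 0 0 0 | 7.2 0 0 0 0 0"

```text
time: 22.65
eef_pos: [0.607, 0.0679, 0.0641]
tool_rot: [-0.19, -3.129, -0.001]
ft_force: [-36.7, -1.8, 69.5]
grip_width: 0.0004
grip_force: 34.7
```

Both ends press solid at 64 mm, so the cover is home. I'll retreat and check.

>>> hand_motion:
  offsets: "0 0 -1 0 0 0 | 0 0 -5 0 0 0 | 4 0 -10 0 0 0 | 9 0 -15 0 0 0 | 14 5 -15 0 0 0 | 18 10 -15 0 0 0 | 20 15 -15 0 0 0 | 20 20 -15 0 0 0 | 20 20 -15 0 0 0"

```text
time: 23.55
eef_pos: [0.4337, 0.291, 0.209]
tool_rot: [-0.191, -3.131, -0.001]
ft_force: [1.3, -0.3, -0.9]
grip_width: 0.0004
grip_force: 0.0
```

```bash
python3 - <<'E'
from h import *
from plant import manip
ims=[]
for n in("scene","top"):
    c=manip.capture(n); k=C(None,c); u,v=k.px([[.60,0,.05]])[0].astype(int); u=max(u,90)
    ims.append(cv2.resize(c["frame"][max(v-90,0):v+90,u-90:u+90,::-1],(400,400),interpolation=cv2.INTER_CUBIC))
    q=k.px([[.645,.0638,.064]])[0];print(n,(q-[u-90,max(v-90,0)])*400/180)
    if n=="top":
        hsv=cv2.cvtColor(c["frame"],cv2.COLOR_RGB2HSV); m=np.zeros((384,512),bool); sl=(slice(115,175),slice(180,222))
        m[sl]=(hsv[sl][...,1]<70)&(hsv[sl][...,2]>75)&(hsv[sl][...,2]<150); m=cv2.morphologyEx(m.astype('uint8'),cv2.MORPH_OPEN,np.ones((3,3)));print(quad(k,m,.064))
cv2.imwrite("pics/final.png",np.hstack(ims))
s=manip.read_state();print(s["time"],s["ft_force"])
E
```

```text
scene [226.54873941 258.78926835]
top [148.99130545 161.55480474]
[(np.int32(814), array([643.1,  63.5]), array([ 60.2, 101.6]), 83.8, array([642.6,  63.5])), (np.int32(67), array([570.9,  48.8]), array([16.7, 40.7]), 10.0, array([572.3,  50.8]))]
23.65 [-0.31209663 -0.31206943  0.01212497]
```

View pics/final.png

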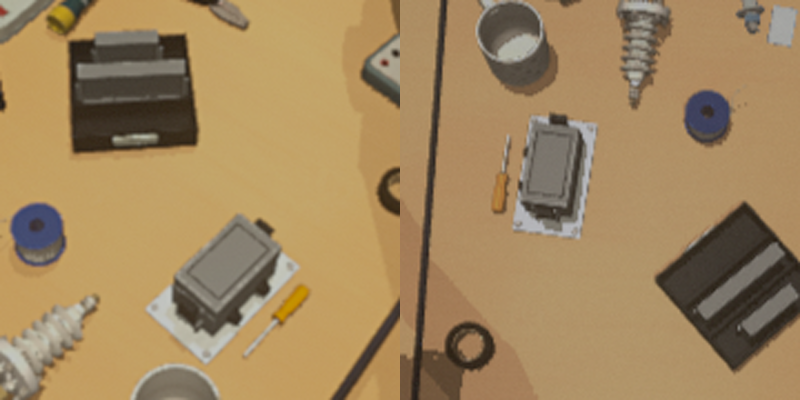

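The cover sits flush on the enclosure at (227,258). The clips are in place, the other two covers still stand and nothing else has moved. Handing in.

```bash
python3 -c "
from plant import manip
print(manip.hand_in())"
```

```text
the job is handed in; nothing more can be done
None
```

The job is handed in, with no verdict returned: the module is pressed home, the middle-sized cover sits flush (both ends pressed solid at 64 mm, clips apparently over it in the last picture), the other two covers still stand in the bin and nothing else looks moved.

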